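# Find the full tin by its weight and tare the kitchen scale under it

### The arm

A 7-joint arm with a two-finger parallel gripper is mounted at the origin on the work surface. World frame = base frame: x ahead of the robot, y to its left, z up, the work surface at z = 0. Lengths are in mm, angles in rad, forces in N, time in s.
With the tool pointing down it reaches from about 400 to 875 mm from the base axis. Payload 4.4 kg.
Tool frame: the origin (TCP) lies between the finger pads; the fingertips stand 17 mm ahead of it and the grasp point (between the pads) lies 2 mm behind it; z points along the fingers, y is the line along which they close (so a half turn about z gives the same grasp; the last joint's range is limited). The gripper opens to 85 mm and grips with 20 to 120 N. Pads are 22 mm wide; open, the fingers measure 114 mm over their backs; the gripper's body (76 mm by 85 mm) begins 54 mm behind the grasp point. The pads swing forward as they close: fully open they stand 13 mm farther back than shut.
Start: joints at [1.189, 0.628, 0.038, 1.517, -0.027, 0.996, -0.02], TCP at [201.902, -617.862, 248.313] pointing down, gripper open.
Joint ranges: [-3.06, 3.06], [-0.37, 2.12], [-1.25, 1.32], [0.18, 2.47], [-1.1, 4.24], [0.23, 1.98], [-2.94, 2.94]. Speed limits (rad/s): [2.57, 2.57, 3.14, 3.14, 3.14, 3.14, 3.14].

### API

Orientations are given as [roll, pitch, yaw] about the fixed x, y, z axes, in that order (R = Rz(yaw) Ry(pitch) Rx(roll)).
In Python, from cell import sensors, get_image, ctrl gives the robot as it stands.
- The arm moves only by the tool send_rows, never from a script. Its argument "series" is a list of rows, each a list of 3 entries, a list of its own where there are three numbers: the finger opening in mm, from 0 to 85.4, then the shift along the world's x, y, z in units of 60 mm (1.0 is 60 mm), then the turn, a rotation vector about the world's x, y, z in units of 5 degrees (1.0 is 5 degrees). A call has 1 to 8 rows; each row shifts and turns the commanded pose from where the row before left it; what a row does not reach is not made up. A row lasts 1/8 s, in which the tool goes at most 62.5 mm and 10.7 degrees, less where a joint would pass 70% of its speed; a pose out of reach is approached as far as the arm can. A call is refused whole if a number of a shift passes 1 or a number of a turn 1, either way. A call with a gripper value outside its range is refused whole. The fingers move at their own pace and stop on an object; the grip force is fixed at half the most. Time passes only in rows, so rows that do not move let the fingers close. It gives the time, the measured TCP pose, the force, the opening and the grip force at its end, in the units of the state.
- sensors.read_state(): the state, without advancing time (a new reading comes with each control period).
- get_image(name): name is "scene" or "top" or "wrist"; returns a dict with "img" (420x560x3 uint8, red, green, blue), "depth" (420x560 float32, mm along the optical axis (not along the pixel's ray), 0 where there is no reading), "vfov" (degrees; the focal length in pixels is half the picture's height over the tangent of half this angle, whatever the lens; pixels are square), "cx", "cy" (the principal point, pixels), "world_to_cam" (4x4, takes a point from world to camera coordinates). Camera axes: x right, y down, z forward; pixel columns grow to the right and rows downward; lengths in mm; the calibration is good to about 2 mm. A picture is of the moment at which its call begins.
- ctrl.finish_job(): hands the job in; it is judged then, once.
The state is a dict: "clock": time; "qpos": joint angles; "qd": joint speeds; "tau": joint torques, N m; "eef_pos": TCP position; "tool_rot": TCP orientation; "force": force on the tool from outside, world axes, zero at the start; "torque": the same for the moment, N m; "width": finger opening in mm; "gripper_force": force on a finger pad.
Only numpy, scipy, OpenCV 4.12 (cv2) and the standard library are available. Lean on these libraries where they do the work, as an engineer would, in place of code of your own. Each camera call takes 0.05 s, during which the arm holds its last target. There are 200 camera calls.

### The job

Three matching steel tins stand on the counter; lift them to feel which one is the fullest, and leave the other two where they stood. Stand only the fullest tin gently on the middle of the kitchen scale's pan, let go of it, and then turn the knob in the dial until the dial's zero mark lies under the tip of the pointer, ready for weighing out. Do not push or tip the lemons, mug, jar and pepper mill standing about.

Things in the scene. Friction and masses are not known exactly. Their poses are not given: they have to be found in the camera images.
- tin_a: plain steel lidded tin, one of three that look alike, 64 mm in diameter (lid 66), 110 mm high, closed; origin at the centre of its underside, z up. Empty it weighs 130 g; the unseen contents differ: the fullest of the three weighs 460 to 560 g in all, the other two under 310 g. Any of the three may be the fullest
- tin_b: plain steel lidded tin, one of three that look alike, 64 mm in diameter (lid 66), 110 mm high, closed; origin at the centre of its underside, z up. Empty it weighs 130 g; the unseen contents differ: the fullest of the three weighs 460 to 560 g in all, the other two under 310 g. Any of the three may be the fullest
- tin_c: plain steel lidded tin, one of three that look alike, 64 mm in diameter (lid 66), 110 mm high, closed; origin at the centre of its underside, z up. Empty it weighs 130 g; the unseen contents differ: the fullest of the three weighs 460 to 560 g in all, the other two under 310 g. Any of the three may be the fullest
- scale: mechanical kitchen scale, fixed, grey, 300 mm long (its x), 160 wide (y), 75 high; origin at the centre of its underside. The round pan is on top at its +x end; the -x end slopes down at 15 degrees and carries the round dial, 122 mm in diameter, 83 mm from the origin. Its x points roughly to the robot's left (+y)
- pan: the scale's round steel pan, flat, 140 mm in diameter; origin at the centre of its upper face, z up, about 95 mm above the counter when empty. It sinks on a spring about 1 mm for each newton (15 mm at most)
- knob_grip (a point): grip point of the bar knob on the dial; dial and knob turn as one (0.04 N m of friction) and stay where left. The bar is 46 mm long (x of this frame), 14 wide (y), 28 high along the dial's axis (z, tilted 15 degrees from vertical, square to the slope). The point is on the axis, 25 mm above the dial's face, 7 below the bar's top; the pointer lies within 3 mm of the face
- zero_mark (a point): the zero of the dial: its only broad mark, a black bar 5 mm wide and 16 mm long near the rim; this point is on it, 47 mm from the axis, and turns with knob and dial (it lies on the +x side of knob_grip's frame)
- pointer_tip (a point): tip of the black pointer over the dial, 47 mm from the dial's axis, at the same height as zero_mark. The pointer does not turn with the knob: unloaded it points uphill to the pan, and load on the pan turns it clockwise (seen from above) by 0.27 rad per newton
- lemon_1: lemon lying on the counter, 76 x 54 mm, 55 mm high, a bystander; origin under its middle
- lemon_2: as lemon_1, a second one
- mug: white mug, 80 mm wide, 92 mm high, with a handle, a bystander; origin at the centre of its foot
- mill: turned wooden pepper mill, 52 mm wide, 156 mm high, a bystander; origin at the centre of its foot
- jar: closed glass jar with a metal lid, 60 mm wide, 85 mm high, a bystander; origin at the centre of its foot
There are look-alikes about, which are no part of the job. What is shaped like the tin_c but blue, pink or red is not meant.

How it is judged (in metres and radians):
On the way, in this order (a step that is already met when the one before it is completed fails the run):
1. the fullest tin stands on the scale's pan, let go of (((horizontal distance between tin_a and pan below 0.035 m and angle between tin_a's own z axis and vertical below 0.1 rad and contact force between tin_a and pan above 3.7 N and contact force between each of the arm, the fingers and tin_a below 0.1 N and linear speed of tin_a below 0.01 m/s) or (horizontal distance between tin_b and pan below 0.035 m and angle between tin_b's own z axis and vertical below 0.1 rad and contact force between tin_b and pan above 3.7 N and contact force between each of the arm, the fingers and tin_b below 0.1 N and linear speed of tin_b below 0.01 m/s) or (horizontal distance between tin_c and pan below 0.035 m and angle between tin_c's own z axis and vertical below 0.1 rad and contact force between tin_c and pan above 3.7 N and contact force between each of the arm, the fingers and tin_c below 0.1 N and linear speed of tin_c below 0.01 m/s))), for 0.2 s.
2. then the dial's zero mark is brought under the pointer's tip, within 4 mm (distance between pointer_tip and zero_mark below 0.004 m), for 0.2 s.
At the end, for the whole second after the job is handed in: The fullest tin stands upright, at rest and released on the pan, its centre within 35 mm of the pan's centre; the pointer's tip is within 4 mm of the zero mark; the other two tins stand upright within 40 mm of where they were (((horizontal distance between tin_a and pan below 0.035 m and angle between each of tin_a, tin_b, tin_c's own z axis and vertical below 0.1 rad and contact force between tin_a and pan above 3.7 N and contact force between each of the arm, the fingers and tin_a below 0.1 N and linear speed of each of tin_a, tin_b, tin_c below 0.01 m/s and distance of each of tin_b, tin_c from where it was at the start of the episode below 0.04 m) or (horizontal distance between tin_b and pan below 0.035 m and angle between each of tin_b, tin_a, tin_c's own z axis and vertical below 0.1 rad and contact force between tin_b and pan above 3.7 N and contact force between each of the arm, the fingers and tin_b below 0.1 N and linear speed of each of tin_b, tin_a, tin_c below 0.01 m/s and distance of each of tin_a, tin_c from where it was at the start of the episode below 0.04 m) or (horizontal distance between tin_c and pan below 0.035 m and angle between each of tin_c, tin_a, tin_b's own z axis and vertical below 0.1 rad and contact force between tin_c and pan above 3.7 N and contact force between each of the arm, the fingers and tin_c below 0.1 N and linear speed of each of tin_c, tin_a, tin_b below 0.01 m/s and distance of each of tin_a, tin_b from where it was at the start of the episode below 0.04 m)) and distance between pointer_tip and zero_mark below 0.004 m); the robot touches nothing.
It fails at once if a bystander is pushed more than 30 mm or tipped (distance of any of lemon_1, lemon_2, mug, mill, jar from where it was at the start of the episode above 0.03 m or angle between any of lemon_1, lemon_2, mug, mill, jar's own z axis and vertical above 0.4 rad).
It fails at once if a tin is tipped over or tilted far (more than 0.5 rad) (angle between any of tin_a, tin_b, tin_c's own z axis and vertical above 0.5 rad).
It fails at once if a tin is dropped or pressed hard on the pan (over 20 N) (contact force between any of tin_a, tin_b, tin_c and pan above 20 N).
It fails at once if a tin other than the fullest is stood on the scale and let go ((contact force between tin_a and pan between 0.8 and 3.7 N and distance between the grasp point and tin_a above 0.16 m and linear speed of tin_a below 0.01 m/s) or (contact force between tin_b and pan between 0.8 and 3.7 N and distance between the grasp point and tin_b above 0.16 m and linear speed of tin_b below 0.01 m/s) or (contact force between tin_c and pan between 0.8 and 3.7 N and distance between the grasp point and tin_c above 0.16 m and linear speed of tin_c below 0.01 m/s)).
It also fails if it takes over 72 s, if anything falls off the work surface, if the arm or the gripper's body presses on something with over 40 N, if the wrist force passes 120 N, or if a joint passes its speed limit or range.

## Working session

There is one attempt and no reset: what is moved stays moved. The work goes in short steps, Python scripts to look and compute and a tool call to move; the robot and the scene stay as the last step left them, time stands still between calls to the robot, and variables do not carry over. Pictures are saved under pics/ and viewed, at most 10 in all, crops included, and the job is handed in when it is done.

Besides the shell and the picture viewer there is one more tool, called after ">>>" in YAML: its name, and indented under it one key for each argument. send_rows: Moves the arm, as the interface text tells. Its arguments: {"type":"object","properties":{"series":{"type":"array"}},"required":["series"]}

```bash
mkdir -p pics
cat > h.py <<'E'
import numpy as np, cv2
from cell import sensors, get_image, ctrl
def cloud(d):
    z=d["depth"].astype(float);H,W=z.shape
    f=H/2/np.tan(np.radians(d["vfov"])/2)
    u,v=np.meshgrid(np.arange(W),np.arange(H))
    p=np.stack([(u-d["cx"])/f*z,(v-d["cy"])/f*z,z],-1)
    M=np.linalg.inv(d["world_to_cam"])
    return p@M[:3,:3].T+M[:3,3]
def save(d,n): cv2.imwrite("pics/"+n+".png",d["img"][:,:,::-1])
E
python3 - <<'E'
from h import *
for n in("scene","top"):
    d=get_image(n);save(d,n+"0");np.savez(n+"0.npz",**d)
    print(n,d["vfov"],np.linalg.inv(d["world_to_cam"]).round(2).tolist())
a=cv2.imread("pics/scene0.png");b=cv2.imread("pics/top0.png")
s=sensors.read_state();print(s)
E
```

```text
scene 47.35488210046668 [[0.45, 0.53, -0.71, 1480.49], [0.89, -0.28, 0.36, -521.93], [-0.01, -0.8, -0.6, 872.38], [0.0, 0.0, 0.0, 1.0]]
top 57.957190043805284 [[-0.02, -0.99, 0.1, 443.16], [-1.0, 0.02, 0.01, -77.65], [-0.01, -0.1, -0.99, 1145.04], [0.0, 0.0, 0.0, 1.0]]
{'clock': 0.1, 'qpos': array([ 1.18918774,  0.62925976,  0.03845644,  1.51827173, -0.02701851,
        0.99627475, -0.02001686]), 'qd': array([-0.00118719, -0.00089368, -0.00030265, -0.00404504, -0.00249327,
        0.00021373, -0.00151914]), 'tau': array([ 3.12540476e-03, -5.64537299e+01,  1.23110946e+00, -1.93970811e+01,
        1.14830327e-02,  5.50280150e-03, -1.16463042e-05]), 'eef_pos': array([ 201.74504663, -617.34605228,  247.47605578]), 'tool_rot': array([-3.13989722e+00,  8.68101695e-06,  3.15772130e-01]), 'force': array([ 0.04233314,  0.51898951, -0.15978367]), 'torque': array([-0.02542321, -0.05443351, -0.01536561]), 'gripper_force': 0.0, 'width': 85.26669015506769}
```

View pics/top0.png

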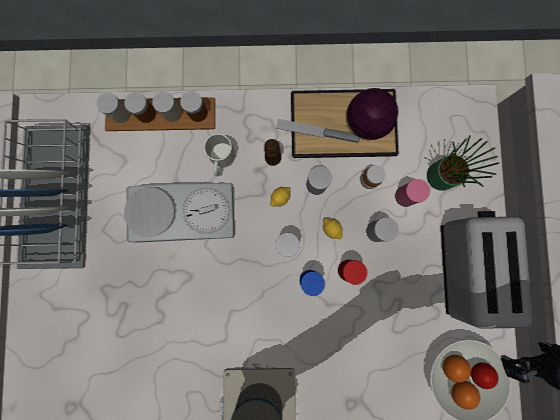

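View pics/scene0.png

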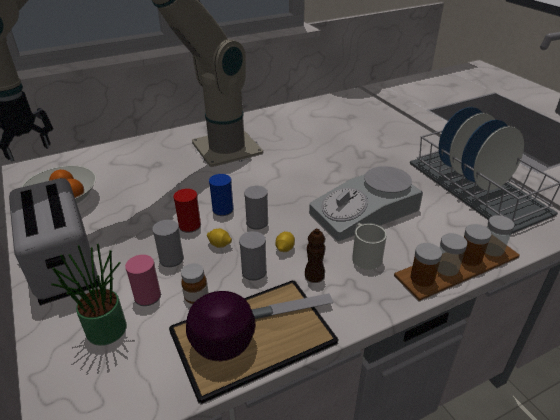

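The top view shows the grey tins at about (319,180), (288,243) and (384,230). The scale's pan is at (150,212), its dial at (207,211) and the jar at (373,176). Next I'll measure these and enlarge the dial.

Run:
```python
from h import *
d=dict(np.load("top0.npz"));P=cloud(d)
def lab(name,box,zmin,zmax):
    u0,u1,v0,v1=box;m=np.zeros(P.shape[:2],bool);m[v0:v1,u0:u1]=1
    m&=(P[...,2]>zmin)&(P[...,2]<zmax)
    m=m.astype(np.uint8);n,l,st,c=cv2.connectedComponentsWithStats(m)
    for i in range(1,n):
        if st[i,4]>60:
            q=P[l==i];hull=q[:,:2].astype(np.float32)
            (cx,cy),r=cv2.minEnclosingCircle(hull)
            print(name,st[i,4],"circ",round(cx),round(cy),round(r),"mean",q.mean(0).round(1),"med z",np.median(q[:,2]).round(1))
lab("tin",(302,336,160,198),104,118);lab("tin",(272,304,228,260),104,118);lab("tin",(366,400,212,248),104,118)
lab("blue",(298,328,265,300),90,120);lab("red",(335,370,255,290),90,120);lab("pink",(400,435,175,205),90,120)
lab("jar",(358,390,160,192),60,100);lab("mug",(200,240,130,178),60,110);lab("mill",(260,284,135,168),30,170)
lab("lem",(265,295,180,212),20,65);lab("lem",(320,346,214,242),20,65)
lab("pan",(122,180,180,242),88,105)
lab("scale",(120,240,175,245),20,120)
# dial plane
m=np.zeros(P.shape[:2],bool);m[190:232,187:228]=1
q=P[m];A=np.c_[q[:,:2],np.ones(len(q))]
for _ in range(5):
    x=np.linalg.lstsq(A,q[:,2],rcond=None)[0];r=q[:,2]-A@x;k=abs(r)<4;A=A[k];q=q[k]
print("plane",x, np.degrees(np.arctan(np.hypot(*x[:2]))),np.std(r))
c=cv2.resize(d["img"][175:248,118:242],None,fx=6,fy=6,interpolation=cv2.INTER_CUBIC)[:,:,::-1]
cv2.imwrite("pics/dial.png",c)
```

```text
tin 433 circ 643 -183 33 mean [ 642.8 -183.3  110.8] med z 110.8
tin 449 circ 460 -90 32 mean [459.6 -90.4 110.7] med z 110.8
tin 455 circ 497 -361 33 mean [ 497.1 -360.1  110.8] med z 110.8
blue 474 circ 354 -157 33 mean [ 354.2 -156.2  110.5] med z 110.6
red 484 circ 383 -271 33 mean [ 382.7 -270.3  110.3] med z 110.6
pink 480 circ 602 -452 34 mean [ 601.1 -449.8  110. ] med z 110.8
jar 318 circ 655 -344 28 mean [ 652.8 -342.4   83.5] med z 85.4
mug 333 circ 722 105 57 mean [732.5 105.2  81.6] med z 81.6
mill 321 circ 726 -52 23 mean [720.3 -52.7 109.7] med z 129.6
lem 308 circ 601 -73 37 mean [600.6 -71.9  44.9] med z 46.0
lem 323 circ 506 -226 37 mean [ 504.3 -223.5   44.6] med z 45.4
pan 1934 circ 557 295 70 mean [556.5 294.9  95.5] med z 95.5
scale 5930 circ 558 219 166 mean [556.6 215.5  73.8] med z 73.8
plane [-1.97242164e-01 -1.47018730e-01  1.94220002e+02] 13.820666546374731 1.5744604166303628
```

View pics/dial.png

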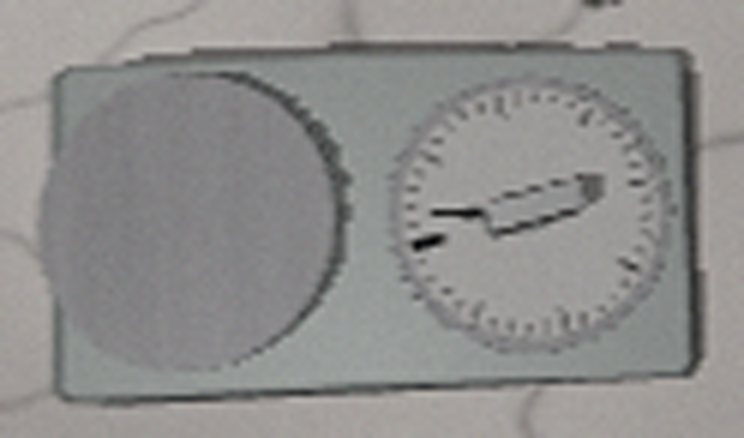

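Run:
```python
from h import *
d=dict(np.load("top0.npz"));P=cloud(d)
q=P[205:330,440:540].reshape(-1,3);q=q[(q[:,2]>60)&(q[:,2]<400)];print("toaster",q.min(0),q.max(0),np.percentile(q[:,2],[50,90,99]))
q=P[330:420,430:520].reshape(-1,3);q=q[(q[:,2]>40)&(q[:,2]<400)];print("bowl",q.min(0),q.max(0),np.percentile(q[:,2],[50,90,99]))
# dial circle: white pixels on plane vs dark ticks; mark & pointer via crop px
def w(u,v): return P[int(round(v)),int(round(u))].round(1)
for n,(a,b) in dict(zero=(428,243),ptr=(432,213),knobR=(595,185),knobL=(480,212),dl=(395,215),dr=(668,215),dt=(530,78),db=(530,350)).items():
    print(n,w(118+a/6-.4,175+b/6-.4))
```

```text
toaster [ 241.38092079 -692.97976576   60.17371278] [ 539.28257189 -544.87237633  191.97434002] [182.37564907 186.16812086 188.44765245]
bowl [ -20.33115635 -692.26928184   40.00544024] [ 204.1781471  -473.94174892  341.3173628 ] [ 63.74180968  86.14390565 329.39291481]
zero [547.4 188.2  72.1]
ptr [561.1 184.3  77. ]
knobR [577.3 112.   51.3]
knobL [561.6 163.2  69.4]
dl [561.6 204.6  75.5]
dr [563.   78.2  43.2]
dt [626.9 143.1  57.3]
db [496.1 142.3  57.8]
```

>>> send_rows:
  series:
    - [85,[0,1,0],[0,0,0]]
    - [85,[0,1,0],[0,0,0]]
    - [85,[0,1,0],[0,0,0]]
    - [85,[0.98,0.26,0],[0,0,0]]
    - [85,[0.98,0.26,-0.3],[0,0,0]]
    - [85,[0.98,0.26,-0.4],[0,0,0]]
    - [85,[0.98,0.26,-0.4],[0,0,0]]
    - [85,[0.98,0.26,-0.4],[0,0,0]]

```text
clock: 1.1
eef_pos: [488.7, -361.5, 160.7]
tool_rot: [-3.141, 0.0, 0.316]
force: [1.2, -0.7, 0.7]
width: 84.7
gripper_force: 0.0
```

>>> send_rows:
  series:
    - [85,[0,0,0],[0,0,0]]
    - [85,[0,0,0],[0,0,0]]

```text
clock: 1.35
eef_pos: [486.3, -362.2, 161.2]
tool_rot: [-3.141, 0.002, 0.316]
force: [-1.3, -0.6, 0.5]
width: 85.2
gripper_force: 0.0
```

>>> send_rows:
  series:
    - [85,[0.18,0.03,0],[0,0,0]]
    - [85,[0,0,-0.5],[0,0,0]]
    - [85,[0,0,-0.5],[0,0,0]]
    - [85,[0,0,-0.5],[0,0,0]]
    - [85,[0,0,0],[0,0,0]]
    - [50,[0,0,0],[0,0,0]]
    - [50,[0,0,0],[0,0,0]]
    - [50,[0,0,0],[0,0,0]]

```text
clock: 2.35
eef_pos: [499.1, -361.0, 73.7]
tool_rot: [3.139, -0.002, 0.316]
force: [-0.6, 1.2, 7.3]
width: 62.2
gripper_force: 67.7
```

>>> send_rows:
  series:
    - [50,[0,0,0],[0,0,0]]
    - [50,[0,0,0],[0,0,0]]

```text
clock: 2.6
eef_pos: [499.1, -361.0, 73.7]
tool_rot: [3.139, -0.002, 0.316]
force: [-0.6, 0.7, 6.9]
width: 62.2
gripper_force: 67.7
```

>>> send_rows:
  series:
    - [50,[0,0,0.2],[0,0,0]]
    - [50,[0,0,0.3],[0,0,0]]
    - [50,[0,0,0],[0,0,0]]
    - [50,[0,0,0],[0,0,0]]
    - [50,[0,0,0],[0,0,0]]
    - [50,[0,0,0],[0,0,0]]

```text
clock: 3.35
eef_pos: [497.7, -360.2, 101.2]
tool_rot: [-3.141, 0.001, 0.316]
force: [0.2, 0.2, -1.7]
width: 62.1
gripper_force: 67.6
```

```bash
python3 -c "
from h import *
d=get_image('top');P=cloud(d);q=P[205:250,360:410].reshape(-1,3);q=q[(q[:,2]>60)];print(np.percentile(q[:,2],[5,50,95]));print(sensors.read_state()['force'])"
```

```text
[113.30353958 279.79591913 477.269973  ]
[ 0.95154466 -1.07467652 -1.11384728]
```

Light (about 2 N). I'll set it back down and go to the next tin.

>>> send_rows:
  series:
    - [50,[0,0,-0.25],[0,0,0]]
    - [50,[0,0,-0.2],[0,0,0]]
    - [50,[0,0,-0.02],[0,0,0]]
    - [50,[0,0,0],[0,0,0]]
    - [85,[0,0,0],[0,0,0]]
    - [85,[0,0,0],[0,0,0]]
    - [85,[0,0,0],[0,0,0]]
    - [85,[0,0,0],[0,0,0]]

```text
clock: 4.4
eef_pos: [498.0, -360.4, 73.5]
tool_rot: [3.142, -0.0, 0.316]
force: [-0.7, 0.3, -0.2]
width: 85.1
gripper_force: 0.0
```

>>> send_rows:
  series:
    - [85,[0,0,0.5],[0,0,0]]
    - [85,[0,0,1],[0,0,0]]
    - [85,[0.2,0,0.5],[0,0,0]]
    - [85,[0.7,0.9,0],[0,0,0]]
    - [85,[0.7,0.9,0],[0,0,0]]
    - [85,[0.7,0.9,0],[0,0,0]]
    - [85,[0.15,0.25,0],[0,0,0]]
    - [85,[0,0,0],[0,0,0]]

```text
clock: 5.4
eef_pos: [634.5, -195.8, 193.3]
tool_rot: [-3.141, 0.0, 0.319]
force: [0.0, -0.6, -0.8]
width: 85.2
gripper_force: 0.0
```

>>> send_rows:
  series:
    - [85,[0.14,0.2,-0.3],[0,0,0]]
    - [85,[0,0,-0.3],[0,0,0]]
    - [85,[0,0,0],[0,0,0]]
    - [85,[0,0,0],[0,0,0]]

```text
clock: 5.9
eef_pos: [642.1, -186.4, 157.3]
tool_rot: [3.141, 0.001, 0.314]
force: [0.7, -0.8, 0.5]
width: 84.8
gripper_force: 0.0
```

Target is (643,-183,74).

>>> send_rows:
  series:
    - [85,[0.01,0.05,-0.4],[0,0,0]]
    - [85,[0,0,-0.5],[0,0,0]]
    - [85,[0,0,-0.49],[0,0,0]]
    - [85,[0,0,0],[0,0,0]]
    - [50,[0,0,0],[0,0,0]]
    - [50,[0,0,0],[0,0,0]]
    - [50,[0,0,0],[0,0,0]]
    - [50,[0,0,0],[0,0,0]]

```text
clock: 6.9
eef_pos: [644.6, -182.2, 76.3]
tool_rot: [3.14, -0.003, 0.316]
force: [-0.7, 1.6, 6.7]
width: 62.8
gripper_force: 67.1
```

>>> send_rows:
  series:
    - [50,[0,0,0.2],[0,0,0]]
    - [50,[0,0,0.3],[0,0,0]]
    - [50,[0,0,0],[0,0,0]]
    - [50,[0,0,0],[0,0,0]]
    - [50,[0,0,0],[0,0,0]]
    - [50,[0,0,0],[0,0,0]]

```text
clock: 7.65
eef_pos: [642.8, -182.3, 103.6]
tool_rot: [-3.141, 0.001, 0.316]
force: [0.0, 0.1, -5.6]
width: 62.9
gripper_force: 67.2
```

>>> send_rows:
  series:
    - [50,[0,0,0],[0,0,0]]

```text
clock: 7.78
eef_pos: [643.0, -182.3, 103.8]
tool_rot: [-3.141, 0.0, 0.316]
force: [-0.0, -0.5, -4.7]
width: 63.1
gripper_force: 67.2
```

This one feels like 5 N or more, so it's the fullest. I'll carry it to above the pan.

>>> send_rows:
  series:
    - [50,[0,0,0.4],[0,0,0]]
    - [50,[-0.4,0,0.8],[0,0,0]]
    - [50,[-0.6,0.3,0.7],[0,0,0]]
    - [50,[-0.43,0.6,0.2],[0,0,0]]
    - [50,[0,0.8,0],[0,0,0]]
    - [50,[0,0.8,0],[0,0,0]]
    - [50,[0,0.8,0],[0,0,0]]
    - [50,[0,0.8,0],[0,0,0]]

```text
clock: 8.78
eef_pos: [557.3, 65.1, 230.4]
tool_rot: [3.141, -0.001, 0.316]
force: [0.4, -0.0, -5.1]
width: 63.0
gripper_force: 68.7
```

>>> send_rows:
  series:
    - [50,[0,0.8,0],[0,0,0]]
    - [50,[0,0.8,0],[0,0,0]]
    - [50,[0,0.8,0],[0,0,0]]
    - [50,[0,0.6,0],[0,0,0]]
    - [50,[0,0.4,0],[0,0,0]]
    - [50,[0,0,0],[0,0,0]]
    - [50,[0,0,0],[0,0,0]]
    - [50,[0,0,0],[0,0,0]]

```text
clock: 9.78
eef_pos: [557.8, 265.6, 230.2]
tool_rot: [3.14, 0.0, 0.313]
force: [-0.1, -0.7, -5.3]
width: 63.2
gripper_force: 68.7
```

```bash
python3 -c "
from h import *
s=sensors.read_state();print(s['qpos'].round(2),s['eef_pos'],s['force'])
save(get_image('scene'),'carry')"
```

```text
[-0.52  0.6   0.05  1.63 -0.03  0.91 -1.72] [557.80322851 265.55615985 230.20159415] [-0.11864061 -0.74946798 -5.27861796]
```

View pics/carry.png

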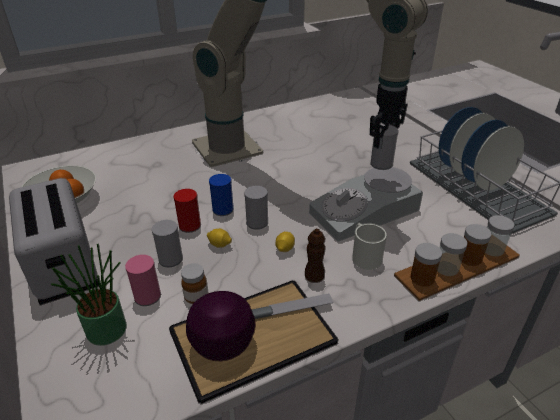

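The tin hangs upright at about (383,145), beside the pan at (388,180). I'll centre it and lower it.

>>> send_rows:
  series:
    - [50,[-0.02,0.49,0],[0,0,0]]
    - [50,[0,0,-0.4],[0,0,0]]
    - [50,[0,0,-0.35],[0,0,0]]
    - [50,[0,0,0],[0,0,0]]
    - [50,[0,0,0],[0,0,0]]

```text
clock: 10.45
eef_pos: [557.0, 296.8, 186.0]
tool_rot: [-3.141, -0.002, 0.315]
force: [1.2, -0.3, -5.3]
width: 62.6
gripper_force: 69.2
```

>>> send_rows:
  series:
    - [50,[0,0,-0.07],[0,0,0]]
    - [50,[0,0,-0.07],[0,0,0]]
    - [50,[0,0,-0.05],[0,0,0]]
    - [50,[0,0,0],[0,0,0]]
    - [50,[0,0,0],[0,0,0]]
    - [50,[0,0,0],[0,0,0]]

```text
clock: 11.2
eef_pos: [556.2, 297.1, 173.9]
tool_rot: [-3.142, -0.0, 0.316]
force: [-0.9, 0.4, -5.5]
width: 63.0
gripper_force: 69.3
```

>>> send_rows:
  series:
    - [50,[0,0,-0.04],[0,0,0]]
    - [50,[0,0,-0.03],[0,0,0]]
    - [50,[0,0,0],[0,0,0]]
    - [50,[0,0,0],[0,0,0]]
    - [50,[0,0,0],[0,0,0]]

```text
clock: 11.82
eef_pos: [556.3, 297.2, 169.7]
tool_rot: [-3.141, -0.001, 0.316]
force: [-0.5, -0.4, -3.5]
width: 62.9
gripper_force: 69.5
```

>>> send_rows:
  series:
    - [50,[0,0,-0.03],[0,0,0]]
    - [50,[0,0,0],[0,0,0]]
    - [50,[0,0,0],[0,0,0]]

```text
clock: 12.2
eef_pos: [556.3, 297.2, 168.0]
tool_rot: [-3.141, -0.001, 0.316]
force: [0.9, 0.6, -2.1]
width: 62.9
gripper_force: 69.6
```

Contact made; 2.5 mm further, then release.

>>> send_rows:
  series:
    - [50,[0,0,-0.03],[0,0,0]]
    - [50,[0,0,-0.01],[0,0,0]]
    - [50,[0,0,0],[0,0,0]]
    - [66,[0,0,0],[0,0,0]]
    - [72,[0,0,0],[0,0,0]]
    - [85,[0,0,0],[0,0,0]]
    - [85,[0,0,0],[0,0,0]]
    - [85,[0,0,0],[0,0,0]]

```text
clock: 13.2
eef_pos: [556.1, 297.0, 165.3]
tool_rot: [3.142, 0.0, 0.316]
force: [0.7, 0.3, 0.0]
width: 85.4
gripper_force: 0.0
```

>>> send_rows:
  series:
    - [85,[0,0,0.4],[0,0,0]]
    - [85,[0,0,0.8],[0,0,0]]
    - [85,[0,0,1],[0,0,0]]
    - [85,[0,-0.8,0],[0,0,0]]
    - [85,[0,-0.9,0],[0,0,0]]
    - [85,[-0.9,-0.9,0],[0,0,0]]
    - [85,[-0.9,0,0],[0,0,0]]
    - [85,[-0.6,0,0],[0,0,0]]

```text
clock: 14.2
eef_pos: [419.7, 150.0, 297.5]
tool_rot: [-3.141, 0.001, 0.315]
force: [0.4, 0.4, -0.4]
width: 85.0
gripper_force: 0.0
```

Run:
```python
from h import *
print(sensors.read_state()['eef_pos'])
d=get_image('top');save(d,'top1');np.savez("top1.npz",**d)
c=cv2.resize(d["img"][165:248,112:242],None,fx=6,fy=6,interpolation=cv2.INTER_CUBIC)[:,:,::-1]
cv2.imwrite("pics/dial1.png",c)
d=get_image('wrist');np.savez("w1.npz",**d);save(d,'w1')
```

```text
[419.65138826 149.99501328 297.47561187]
```

View pics/dial1.png

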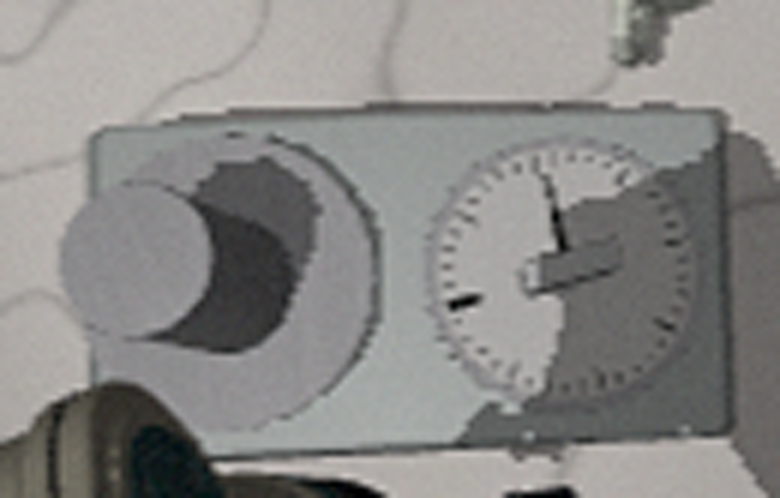

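View pics/w1.png

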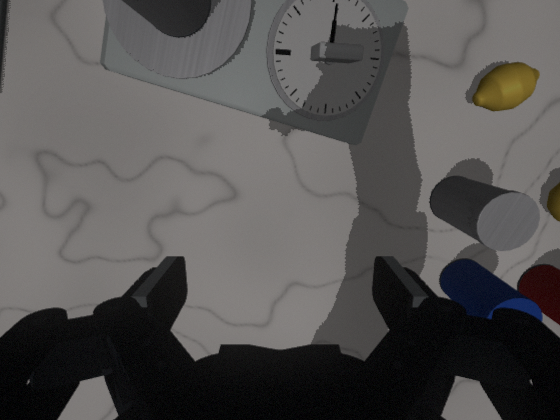

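The wrist view shows the zero mark at (283,52) and the pointer running from (333,40) up to its tip near (335,6). The knob bar is at (336,52), and the tin stands on the pan. Next I'll measure on the dial plane.

```bash
cat > dial.py <<'E'
from h import *
def ray(d,u,v,n,p0):
    f=210/np.tan(np.radians(d["vfov"])/2);M=np.linalg.inv(d["world_to_cam"])
    r=M[:3,:3]@np.array([(u-d["cx"])/f,(v-d["cy"])/f,1]);o=M[:3,3]
    return o+r*(n@(p0-o))/(n@r)
def fitplane(q):
    for _ in range(6):
        A=np.c_[q[:,:2],np.ones(len(q))];x=np.linalg.lstsq(A,q[:,2],rcond=None)[0];r=abs(q[:,2]-A@x);q=q[r<max(1,2*np.std(r))]
    n=np.array([-x[0],-x[1],1]);return n/np.linalg.norm(n),x
E
python3 - <<'E'
from dial import *
d0=dict(np.load("top0.npz"));P=cloud(d0)
m=((P[...,2]>30)&(P[...,2]<85)).astype(np.uint8);m[:170]=0;m[250:]=0;m[:,:120]=0;m[:,245:]=0
q=P[m>0];r=cv2.minAreaRect(q[:,:2].astype(np.float32));print("rect",r)
for nm in("top0","w1"):
    d=dict(np.load(nm+".npz"));P=cloud(d);c=np.array([562,141.])
    rr=np.hypot(P[...,0]-c[0],P[...,1]-c[1]);s=(rr<58)&(rr>30)&(P[...,2]>35)&(P[...,2]<82)
    n,x=fitplane(P[s]);print(nm,"n",n,"z at c",x@[*c,1],"tilt",np.degrees(np.arccos(n[2])),"az",np.degrees(np.arctan2(n[1],n[0])))
    g=cv2.cvtColor(d["img"],cv2.COLOR_RGB2GRAY)
    if nm=="w1":
        p0=np.array([*c,x@[*c,1]])
        b=((g<45)&(rr<62)).astype(np.uint8);k,l,st,ce=cv2.connectedComponentsWithStats(b)
        for i in range(1,k):
            if st[i,4]>12:
                vv,uu=np.where(l==i);w=np.array([ray(d,a,e,n,p0) for a,e in zip(uu,vv)])
                rad=np.hypot(*(w-p0)[:,:2].T);print(st[i],ce[i].round(1),"world",w.mean(0).round(1),"far",w[rad.argmax()].round(1))
        # knob top
        h=(P-p0)@n;kk=(rr<32)&(h>22)&(h<35);K=P[kk];print("knob top",kk.sum(),K.mean(0),np.median(h[kk]),cv2.minAreaRect(K[:,:2].astype(np.float32)))
        print("axis from knob", K.mean(0)-n*np.median(h[kk]))
E
```

```text
rect ((577.4276733398438, 220.18849182128906), (195.98532104492188, 299.35577392578125), 1.9337115287780762)
top0 n [ 0.00959708 -0.25439099  0.96705383] z at c 61.510923837414765 tilt 14.748223012152335 az -87.83950086426192
w1 n [ 0.00890363 -0.25884676  0.96587736] z at c 59.69681960718924 tilt 15.010725012989159 az -88.02995708266936
[330   4   8  39 127] [333.4  26.8] world [587.3 148.   61.3] far [607.1 153.   62.5]
[276  49  14   6  66] [282.7  51.7] world [546.6 189.7  72.9] far [546.5 196.9  74.8]
[324  58  35   5  98] [339.4  60.2] world [560.9 130.2  56.8] far [568.5 110.6  51.5]
[371  58   8   2  14] [374.8  58.5] world [576.9  92.8  46.6] far [577.8  89.1  45.6]
[355  92   6   7  13] [357.5  94.8] world [535.8  97.1  48.2] far [533.3  94.   47.4]
knob top 788 [560.46838052 136.87624803  90.8463634 ] 31.664641479982723 ((561.5396728515625, 136.16403198242188), (14.528425216674805, 46.612300872802734), 17.71213150024414)
axis from knob [560.18645034 145.07253801  60.26220303]
```

>>> send_rows:
  series:
    - [85,[0,0,0],[0,0,1]]
    - [85,[0,0,0],[0,0,1]]
    - [85,[0,0,0],[0,0,1]]
    - [85,[0,0,0],[0,0,1]]
    - [85,[0,0,0],[0,0,1]]
    - [85,[0,0,0],[0,0,1]]
    - [85,[0,0,0],[0,0,1]]
    - [85,[0,0,0],[0,0,1]]

```text
clock: 15.3
eef_pos: [422.9, 150.9, 297.5]
tool_rot: [3.141, -0.001, 1.016]
force: [-0.7, 0.2, 0.4]
width: 85.2
gripper_force: 0.0
```

>>> send_rows:
  series:
    - [60,[0.4,-0.1,0],[0,0,1]]
    - [60,[0.4,-0.1,0],[0,0,1]]
    - [60,[0.4,-0.1,0],[0,0,1]]
    - [60,[0.4,-0.1,0],[0,0,1]]
    - [60,[0.4,-0.1,0],[0,0,1]]
    - [60,[0.4,-0.1,0],[0,0,1]]
    - [60,[0,0,0],[0,0,1]]
    - [60,[0,0,0],[0,0,1]]

```text
clock: 16.3
eef_pos: [567.0, 114.5, 297.0]
tool_rot: [3.141, -0.0, 1.714]
force: [-0.6, -0.3, 0.3]
width: 60.0
gripper_force: 0.0
```

>>> send_rows:
  series:
    - [40,[0,0,0],[0,0,1]]
    - [40,[0,0,0],[0,0,1]]
    - [40,[0,0,-0.5],[1,0,0]]
    - [40,[0,0,-0.5],[1,0,0]]
    - [40,[0,0,-0.5],[1,0,0]]
    - [40,[0,0,0],[0,0,0]]
    - [40,[0,0,0],[0,0,0]]
    - [40,[0,0,0],[0,0,0]]

```text
clock: 17.3
eef_pos: [566.9, 116.4, 209.1]
tool_rot: [3.055, -0.248, 1.9]
force: [-0.0, 0.6, -0.5]
width: 40.2
gripper_force: 0.0
```

```bash
cat > rel.py <<'E'
from dial import *
from scipy.spatial.transform import Rotation as R
s=sensors.read_state();A=np.array([561.3,144.4,60.2]);n=np.array([.009,-.2588,.966])
Rm=R.from_euler('xyz',s['tool_rot']).as_matrix()
eu=np.array([-.033,.965,.2588]);es=np.array([.9994,.034,0])
y=Rm[:,1];z=Rm[:,2];v=s['eef_pos']-A
h=v@n
print("q",s['qpos'].round(2),"pos",s['eef_pos'].round(1),"height",h.round(1),"offs side/up",(v@es).round(1),(v@eu).round(1))
print("axis err rotvec deg",np.degrees(np.cross(z,-n)).round(2),"closing ang from es deg",np.degrees(np.arctan2(y@eu,y@es)).round(2))
for H in(90,27): print("to",H,"units",((A+H*n-s['eef_pos'])/60).round(2))
E
python3 rel.py
```

```text
q [ 0.16  0.6  -0.41  1.8  -0.04  0.73  0.17] pos [566.9 116.4 209.1] height 151.1 offs side/up 4.7 11.3
axis err rotvec deg [-0.    0.64  0.17] closing ang from es deg 16.36
to 90 units [-0.08  0.08 -1.03]
to 27 units [-0.09  0.35 -2.05]
```

>>> send_rows:
  series:
    - [40,[-0.08,0.08,-0.5],[0,0,0]]
    - [40,[0,0,-0.53],[0,0,0]]
    - [40,[0,0,0],[0,0,0]]
    - [40,[0,0,0],[0,0,0]]

```text
clock: 17.8
eef_pos: [562.2, 120.6, 147.2]
tool_rot: [3.056, -0.248, 1.898]
force: [0.1, -0.5, 0.6]
width: 40.1
gripper_force: 0.0
```

```bash
python3 rel.py
```

```text
q [ 0.14  0.68 -0.4   1.86 -0.02  0.59  0.17] pos [562.2 120.6 147.2] height 90.2 offs side/up 0.1 -0.5
axis err rotvec deg [-0.02  0.62  0.17] closing ang from es deg 16.28
to 90 units [-0.    0.01 -0.  ]
to 27 units [-0.01  0.28 -1.01]
```

>>> send_rows:
  series:
    - [40,[0,0.1,-0.35],[0,0,0]]
    - [40,[0,0.1,-0.35],[0,0,0]]
    - [40,[0,0.08,-0.3],[0,0,0]]
    - [40,[0,0,0],[0,0,0]]
    - [0,[0,0,0],[0,0,0]]
    - [0,[0,0,0],[0,0,0]]
    - [0,[0,0,0],[0,0,0]]
    - [0,[0,0,0],[0,0,0]]

```text
clock: 18.8
eef_pos: [561.3, 136.0, 86.5]
tool_rot: [3.058, -0.248, 1.897]
force: [-1.2, -2.5, 7.2]
width: 13.1
gripper_force: 59.5
```

```bash
python3 rel.py
```

```text
q [ 0.1   0.78 -0.37  1.89 -0.01  0.47  0.15] pos [561.3 136.   86.5] height 27.6 offs side/up -0.3 -1.3
axis err rotvec deg [0.02 0.53 0.14] closing ang from es deg 16.19
to 90 units [ 0.01 -0.25  1.01]
to 27 units [ 0.    0.02 -0.  ]
```

>>> send_rows:
  series:
    - [0,[0,0,0],[-0.01,0.26,-0.97]]
    - [0,[0,0,0],[-0.01,0.26,-0.97]]
    - [0,[0,0,0],[-0.01,0.26,-0.97]]
    - [0,[0,0,0],[-0.01,0.26,-0.97]]
    - [0,[0,0,0],[0,0,0]]

```text
clock: 19.42
eef_pos: [561.2, 136.0, 86.5]
tool_rot: [-3.132, -0.258, 1.534]
force: [-2.5, -3.1, 6.0]
width: 12.6
gripper_force: 59.6
```

```bash
python3 rel.py
```

```text
q [ 0.04  0.76 -0.28  1.89 -0.14  0.47 -0.07] pos [561.2 136.   86.5] height 27.6 offs side/up -0.4 -1.3
axis err rotvec deg [0.22 0.49 0.13] closing ang from es deg -3.93
to 90 units [ 0.02 -0.25  1.01]
to 27 units [ 0.01  0.02 -0.  ]
```

>>> send_rows:
  series:
    - [0,[0,0,0],[-0.01,0.26,-0.97]]
    - [0,[0,0,0],[-0.01,0.26,-0.97]]
    - [0,[0,0,0],[-0.01,0.26,-0.97]]
    - [0,[0,0,0],[-0.01,0.26,-0.97]]
    - [0,[0,0,0],[-0.01,0.26,-0.97]]
    - [0,[0,0,0],[-0.01,0.26,-0.97]]
    - [0,[0,0,0],[-0.01,0.26,-0.97]]
    - [0,[0,0,0],[-0.01,0.26,-0.97]]

```text
clock: 20.42
eef_pos: [561.0, 136.1, 86.6]
tool_rot: [-2.965, -0.183, 0.816]
force: [-2.5, -2.0, 6.6]
width: 12.7
gripper_force: 59.6
```

>>> send_rows:
  series:
    - [0,[0,0,0],[-0.01,0.26,-0.97]]
    - [0,[0,0,0],[-0.01,0.26,-0.97]]
    - [0,[0,0,0],[-0.01,0.26,-0.97]]
    - [0,[0,0,0],[-0.01,0.26,-0.97]]
    - [0,[0,0,0],[-0.01,0.26,-0.97]]
    - [0,[0,0,0],[-0.01,0.26,-0.97]]
    - [0,[0,0,0],[-0.01,0.26,-0.97]]
    - [0,[0,0,0],[0,0,0]]

```text
clock: 21.42
eef_pos: [560.9, 136.2, 86.6]
tool_rot: [-2.893, -0.044, 0.216]
force: [-2.8, -2.2, 5.9]
width: 12.7
gripper_force: 59.6
```

```bash
python3 rel.py
python3 - <<'E'
from h import *
a=get_image('wrist');b=get_image('top');np.savez("w2.npz",**a);np.savez("t2.npz",**b)
cv2.imwrite("pics/w2.png",np.hstack([cv2.resize(a["img"],(400,300)),cv2.resize(b["img"][165:248,132:242],(400,300),interpolation=cv2.INTER_CUBIC)])[:,:,::-1])
E
```

```text
q [-0.19  0.76  0.07  1.89 -0.59  0.56 -0.97] pos [560.9 136.2  86.6] height 27.6 offs side/up -0.7 -1.0
axis err rotvec deg [ 0.54 -0.11 -0.03] closing ang from es deg -79.24
to 90 units [ 0.02 -0.25  1.01]
to 27 units [ 0.01  0.02 -0.01]
```

View pics/w2.png

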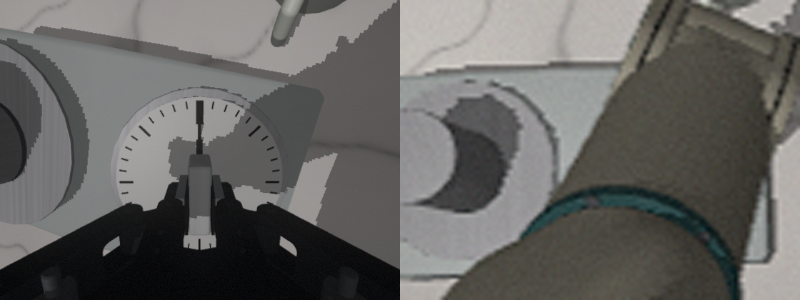

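In the wrist view the zero mark, at (200,112) in the half-size picture, lies over the pointer's tip. I'll check the offset row by row.

Run:
```python
from dial import *
d=dict(np.load("w2.npz"));g=cv2.cvtColor(d["img"],cv2.COLOR_RGB2GRAY)
n=np.array([.009,-.2588,.966]);A=np.array([561.3,144.4,60.2])
for v in range(136,216,4):
    c=np.where(g[v,262:300]<60)[0]+262
    if len(c): w=ray(d,c.mean(),v,n,A);print(v,c.min(),c.max(),c.mean().round(1),w.round(1),np.linalg.norm(w-A).round(1))
```

```text
144 275 298 280.9 [616.8 154.4  62.4] 56.4
148 275 297 280.8 [614.9 154.   62.3] 54.5
152 275 283 279.0 [612.9 154.4  62.4] 52.6
156 275 283 279.0 [611.  154.   62.3] 50.7
160 275 283 279.0 [609.2 153.6  62.2] 48.8
164 275 283 279.0 [607.3 153.2  62.1] 46.9
168 275 283 279.0 [605.4 152.8  62. ] 44.9
172 275 284 279.5 [603.5 152.1  61.9] 43.0
176 277 280 278.5 [601.5 152.2  61.9] 41.0
180 277 280 278.5 [599.6 151.8  61.8] 39.0
184 277 280 278.5 [597.6 151.3  61.7] 37.0
188 278 280 279.0 [595.7 150.7  61.6] 35.0
192 277 280 278.5 [593.7 150.5  61.5] 33.0
196 275 283 279.0 [591.7 149.8  61.4] 30.9
200 275 282 278.5 [589.7 149.6  61.3] 28.9
204 275 283 279.0 [587.7 148.9  61.2] 26.8
208 275 283 279.0 [585.7 148.5  61.1] 24.7
212 275 283 279.0 [583.6 148.   61. ] 22.6
```

Aligned to within 0.5 mm. I'll release and back off.

>>> send_rows:
  series:
    - [25,[0,0,0],[0,0,0]]
    - [40,[0,0,0],[0,0,0]]
    - [40,[0,0,0],[0,0,0]]
    - [40,[0,-0.08,0.3],[0,0,0]]
    - [40,[0,-0.16,0.6],[0,0,0]]
    - [40,[0,-0.2,0.8],[0,0,0]]
    - [40,[-0.5,0,0.8],[0,0,0]]
    - [40,[-0.9,0,0],[0,0,0]]

```text
clock: 22.52
eef_pos: [480.4, 109.5, 240.0]
tool_rot: [-2.895, -0.055, 0.216]
force: [0.3, -0.5, -0.1]
width: 40.0
gripper_force: 0.0
```

>>> send_rows:
  series:
    - [40,[-0.6,0,0],[0,0,0]]
    - [40,[0,0,0],[0,0,0]]
    - [40,[0,0,0],[0,0,0]]
    - [40,[0,0,0],[0,0,0]]

```text
clock: 23.02
eef_pos: [442.5, 109.9, 235.8]
tool_rot: [-2.894, -0.046, 0.217]
force: [0.9, -0.1, -0.4]
width: 40.5
gripper_force: 0.0
```

Run:
```python
from h import *
a=get_image('wrist');b=get_image('top');np.savez("w3.npz",**a)
cv2.imwrite("pics/w3.png",np.hstack([cv2.resize(a["img"],(400,300)),cv2.resize(b["img"],(400,300),interpolation=cv2.INTER_AREA)])[:,:,::-1])
P=cloud(b)
for n,(u0,u1,v0,v1) in dict(B=(272,304,228,260),C=(366,400,212,248),pan=(115,160,180,230)).items():
    q=P[v0:v1,u0:u1].reshape(-1,3);z=(190,215) if n=="pan" else (104,118)
    q=q[(q[:,2]>z[0])&(q[:,2]<z[1])];print(n,len(q),q.mean(0).round(1) if len(q) else 0)
```

```text
B 450 [459.5 -90.3 110.6]
C 452 [ 496.3 -362.1  110.7]
pan 547 [555.2 292.9 200. ]
```

View pics/w3.png

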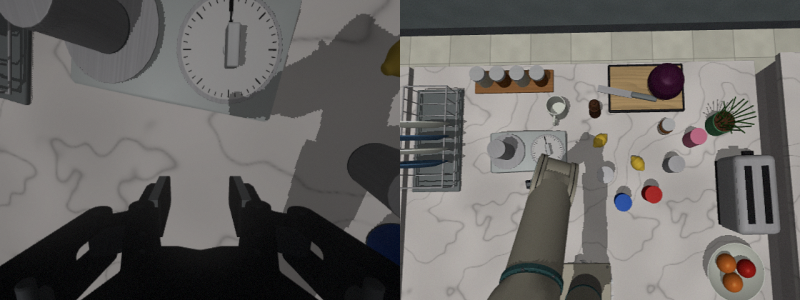

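The left half shows the zero mark and pointer still in line at about (232,12). The right half shows the tin on the pan, the other tins in place and the bystanders undisturbed. Handing in.

```bash
python3 -c "
from h import *
print(ctrl.finish_job())"
```

```text
the job is handed in; nothing more can be done
None
```

I handed the job in at about 23 s. The fullest tin (about 5 N) stands released on the middle of the pan, and the dial's zero mark was within about 0.5 mm of the pointer's tip, still in line after I let go. I lifted only two of the three tins: the first (about 2 N) is back within 2 mm of its place, and I left the third standing because under 310 g it could not be the fullest.

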